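# Draw out the telescopic bottle brush to its second stop and hold it ready

## Task

Get the telescopic bottle brush ready for scrubbing the tall flask: lift the loose white cap off the brush head and stand it, open side down, on the worktop clear of the caddy. Then press in the orange button, draw the brush out past its first stop to its second (last) stop and let the button spring back out so that it locks there, and lift the locked brush upright out of its caddy until its foot is clearly above the caddy's rim. Finish while still holding the brush up there with the button out, and leave the other things where they stand.

Things in the scene. Friction and masses are not known exactly. Their poses are not given: they have to be found in the camera images.
- caddy: Heavy white ceramic caddy fixed to the worktop: round foot 112 mm across, 10 mm high, with a round post on it (66 to 72 mm across), rim at 46 mm. Its square socket, 36 mm deep (floor at 10 mm), holds the brush handle upright with 0.7 mm play a side. Origin: centre of the underside, on the worktop; z up.
- brush: Telescopic bottle brush standing loose in the caddy, 0.4 to 0.55 kg in all; this is its steel handle, a square tube 30 x 30 x 140 mm. Origin: centre of the handle's underside (foot); z up along the brush; the orange button is on the -x side, as are three windows at heights 46, 82 and 118 mm. A round neck, 16 mm across, slides in it and carries the collar and the head.
- neck (a joint): How far the neck is drawn out (m): 0 home, 0.036 first stop, 0.072 second stop, 0.073 end. With the button held in, 2 N draws it; the handle's weight keeps it in the caddy meanwhile, and the neck stays where it is left. With the button out, its pin (orange tip in a window) locks at each stop, 1.5 mm play; released between stops it rides on the wall and drops in at the next stop reached.
- button (a joint): How far the orange button is pressed in (m): 0 fully out, neck locked; 0.006 flush with the collar. The neck slides freely from about 0.0046 on; between stops the button cannot come out farther than that. A spring pushes it out with 3 N (out) to 7 N (in).
- collar (a point): Centre of the black grip collar (36 mm along brush x, 34 along brush y, 26 high); moves with the neck, 154 mm above the foot when home. Right on it sits the teal scrubbing head, 27 mm across, its top 37 mm above this point. Seized along brush x, one pad presses the button in (36 mm between pads when flush); seized along brush y, the button stays free.
- button_face (a point): Centre of the outer face of the orange button, 14 mm wide and 16 mm high, standing 6 mm proud of the collar's -x side at the collar's mid-height, 24 mm from the collar's centre; it is pressed toward brush +x.
- cap: Loose white ribbed plastic cap, 38 mm across, 38 mm high, 30 g, standing open side down over the brush head, with 3 mm play round it; the hollow is 23.5 mm deep, its rim is just above the collar. Origin: centre of its open underside; z up. It lifts straight off.
- flask: Tall blue-grey drinking flask with a steel top, 72 mm across, 240 mm high, loose. Origin: centre of the underside. A bystander.
- mug: White mug with a diamond pattern, 83 x 116 mm with its handle, 94 mm high, loose. Origin: centre of the underside. A bystander.
- sugar_jar: Sugar jar with a red lid, 68 mm across, 100 mm high, loose. Origin: centre of the underside. A bystander.
- teaspoon: Steel teaspoon lying flat, 130 x 27 x 11 mm, loose. Origin: centre of the underside, x along it. A bystander.
- red_pod: Black coffee pod with a red top, 51 mm across, 44 mm high, loose. Origin: centre of the underside. A bystander.
- white_pod: White coffee pod with a dark blue top, 51 mm across, 44 mm high, loose. Origin: centre of the underside. A bystander.
- pepper_mill: Dark wooden pepper mill, 58 mm across, 130 mm high, loose. Origin: centre of the underside. A bystander.
- timer: Red and white kitchen timer, 65 mm across, 61 mm high, loose. Origin: centre of the underside. A bystander.
- spice_jar: Small spice jar with a yellow cap, 44 mm across, 100 mm high, loose. Origin: centre of the underside. A bystander.
Mind the look-alikes: they are no part of the job. Of the things like the caddy, leave any that is pink; of the rest the larger one is meant. Several things have the shape of the cap; the one meant has the colours described above.

How it is judged:
On the way, in this order (a step that is already met when the one before it is completed fails the run):
1. the cap stands released, open side down, on the worktop clear of the caddy (height (world z) of cap below 0.01 m and angle between cap's own z axis and vertical below 0.1 rad and horizontal distance between cap and caddy above 0.07 m and contact force between the fingers and cap below 0.1 N), for 0.2 s.
2. the brush is drawn out to its second stop and the button has sprung back out (value of joint neck above 0.069 m and value of joint button below 0.0015 m), for 0.2 s.
At the end, for the whole second after the job is handed in: Brush held by the fingers, at rest, upright within 0.3 rad, off the caddy, foot above 52 mm (rim 46 mm); neck drawn out over 69 mm, button pressed under 1.5 mm (locked); cap released, open side down within 0.1 rad, underside below 10 mm, over 70 mm from the caddy's centre (all of step 1 and all of step 2 and height (world z) of brush above 0.052 m and angle between brush's own z axis and vertical below 0.3 rad and contact force between brush and caddy below 0.1 N and contact force between the fingers and brush above 1 N and linear speed of brush below 0.03 m/s); the arm keeps its last pose, push and grip.
It fails at once if a bystander is pushed more than 30 mm (distance of any of flask, mug, sugar_jar, teaspoon, red_pod, white_pod, pepper_mill, timer, spice_jar from where it was at the start of the episode above 0.03 m).
It also fails if it takes over 64 s, if anything falls off the work surface, if the arm or the gripper's body presses on something with over 40 N, if the wrist force passes 120 N, or if a joint passes its speed limit or range.

## Robot

A 6-joint arm with a two-finger parallel gripper is mounted at the origin on a cart in front of the work surface, level with it; the furniture and walls round the work are solid. World frame = base frame: x ahead of the robot, y to its left, z up, the work surface at z = 0. Lengths are in m, angles in rad, forces in N, time in s.
With the tool pointing down it reaches from about 0.325 to 0.925 m from the base axis. Payload 3.1 kg.
Tool frame: the origin (TCP) lies midway between the tips of the shut fingers; the grasp point (between the pads) lies 19 mm behind it; y points along the fingers, x is the direction in which the jaws open and shut, and the axes are right-handed (so a half turn about y gives the same grasp; the last joint's range is limited). The gripper opens to 85 mm and grips with 20 to 120 N. Pads are 22 mm wide; open, the fingers measure 114 mm over their backs; the gripper's body (76 mm by 85 mm) begins 54 mm behind the grasp point. The pads swing forward as they close: fully open they stand 13 mm farther back than shut.
Start: joints at [1.13, 0.217, 1.613, -0, 1.311, -0.112], TCP at [0.202, 0.592, 0.231] pointing down, gripper open.
Joint ranges: [-2.75, 2.75], [-0.78, 2.1], [0.31, 2.55], [-1.13, 4.27], [0.13, 2.63], [-2.58, 2.58]. Speed limits (rad/s): [2.79, 2.79, 3.14, 3.14, 3.14, 3.14].

## Interface

Orientations are given as a 3x3 rotation matrix whose columns are the frame's x, y, z axes.
In Python, from plant import arm, eyes, workorder gives the robot as it stands.
- The arm moves only by the tool apply_moves, never from a script. Its argument "motion" is a list of rows, each a list of 7 numbers: the closure, from 0 (fully open) to 1 (shut), then the shift along the world's x, y, z in mm, then the turn, a rotation vector about the world's x, y, z in units of 10 degrees (1.0 is 10 degrees). A call has 1 to 12 rows; each row is the pose to reach, as a shift and turn from the pose commanded when the call began; what a row does not reach only later rows make up. A row lasts 1/8 s, in which the tool goes at most 62.5 mm and 10.7 degrees, less where a joint would pass 70% of its speed; a pose out of reach is approached as far as the arm can. A call with a gripper value outside its range is refused whole. The fingers move at their own pace and stop on an object; "newtons" is the grip in N (left out, the last holds). Time passes only in rows, so rows that repeat a pose let the fingers close. It gives the time, the measured TCP pose, the force and the opening at its end, in the units of the state.
- arm.get_state(): the state, without advancing time (a new reading comes with each control period).
- eyes.read_camera(name): name is "scene" or "top"; returns a dict with "image" (480x640x3 uint8, red, green, blue), "depth" (480x640 float32, m along the optical axis (not along the pixel's ray), 0 where there is no reading), "K" (3x3 intrinsics, pixels), "k1" (the pictures are not rectified: a ray, as slopes to the right and down, at radius r is drawn at 1 + k1 r^2 times it, then the intrinsics apply), "position" and "rotation" of the camera in the world. Camera axes: x right, y down, z forward; pixel columns grow to the right and rows downward; lengths in m; the calibration is good to about 2 mm. A picture is of the moment at which its call begins.
- workorder.hand_in(): hands the job in, once; it reports no verdict.
The state is a dict: "t": time; "q": joint angles; "qd": joint speeds; "joint_torque": joint torques, N m; "position": TCP position; "tcp_rot": TCP orientation; "force": force on the tool from outside, world axes, zero at the start; "ft_torque": the same for the moment, N m; "gripper_width": finger opening in m.
Only numpy, scipy, OpenCV 4.12 (cv2) and the standard library are available. Lean on these libraries where they do the work, as an engineer would, in place of code of your own. Each camera call takes 0.05 s, during which the arm holds its last target.

## Working session

There is one attempt and no reset: what is moved stays moved. The work goes in short steps, Python scripts to look and compute and a tool call to move; the robot and the scene stay as the last step left them, time stands still between calls to the robot, and variables do not carry over. Pictures are saved under pics/ and viewed, and the job is handed in when it is done.

Besides the shell and the picture viewer there is one more tool, called as name(argument=value, ...), one argument or row to a line, values as JSON. apply_moves: Moves the arm, as the interface text tells. Its arguments: {"type":"object","properties":{"motion":{"type":"array"},"newtons":{"type":"number"}},"required":["motion"]}

```bash
ls; mkdir -p pics
cat > h.py <<'E'
import numpy as np,cv2
from plant import arm,eyes,workorder
def cam(n,save=None):
    c=eyes.read_camera(n)
    if save: cv2.imwrite('pics/'+save,c['image'][:,:,::-1]); np.savez('pics/'+save+'.npz',**{k:np.array(v) for k,v in c.items()})
    return c
def load(s): return dict(np.load('pics/'+s+'.npz'))
def ray(c,u,v):
    K=np.array(c['K']);k1=float(c['k1'])
    d=np.array([[[u,v]]],float)
    p=cv2.undistortPoints(d,K,np.array([k1,0,0,0,0.]))[0,0]
    return np.array(c['position']),np.array(c['rotation'])@np.array([p[0],p[1],1.])
def onz(c,u,v,z):
    o,d=ray(c,u,v); return o+d*(z-o[2])/d[2]
def dep(c,u,v):
    o,d=ray(c,u,v); return o+d*c['depth'][int(round(v)),int(round(u))]
def proj(c,P):
    R=np.array(c['rotation']);p=R.T@(np.array(P)-np.array(c['position']))
    x,y=p[:2]/p[2];s=1+float(c['k1'])*(x*x+y*y)
    K=np.array(c['K']);return K[0,0]*x*s+K[0,2],K[1,1]*y*s+K[1,2]
E
python3 - <<'E'
from h import *
for n in('scene','top'):
    c=cam(n,n+'0.png');print(n,c['K'],c['k1'],c['position'],c['rotation'])
print(arm.get_state())
E
```

```text
pics
scene [[498.95176955   0.         319.06826209]
 [  0.         498.95176955 231.08036336]
 [  0.           0.           1.        ]] -0.018450573732841872 [-0.11274413 -0.51380516  1.11869401] [[ 0.62895347 -0.59183226  0.50413501]
 [-0.77741537 -0.484238    0.40142109]
 [ 0.00654738 -0.6443975  -0.76466267]]
top [[464.06014965   0.         311.16016884]
 [  0.         464.06014965 241.20474106]
 [  0.           0.           1.        ]] -0.11828272681015609 [0.47668574 0.00369814 1.26308966] [[-0.02000649 -0.99615482  0.0852955 ]
 [-0.99971677  0.02103168  0.0111376 ]
 [-0.01288868 -0.08504852 -0.99629345]]
{'t': 0.1, 'q': array([ 1.12979271e+00,  2.17668449e-01,  1.61480644e+00,  1.41019883e-05,
        1.31133843e+00, -1.12219154e-01]), 'qd': array([-1.14870855e-03, -2.29541641e-03, -4.15741162e-03, -8.10402003e-05,
        7.06320396e-04, -3.97301267e-04]), 'joint_torque': array([-6.96457573e-04, -3.98068464e+01, -3.04973638e+01, -2.01737894e-04,
        4.07504951e-03,  1.15347987e-05]), 'position': array([0.20146896, 0.59083734, 0.23008814]), 'tcp_rot': array([[ 3.22895215e-01, -9.60206372e-04, -9.46434233e-01],
       [ 9.46432151e-01, -2.00237294e-03,  3.22896536e-01],
       [-2.20516161e-03, -9.99997534e-01,  2.62213541e-04]]), 'force': array([ 0.98133032, -0.37323593, -0.41155463]), 'ft_torque': array([0.00100806, 0.00594824, 0.03348172]), 'gripper_width': 0.085318902922906}
```

View pics/scene0.png

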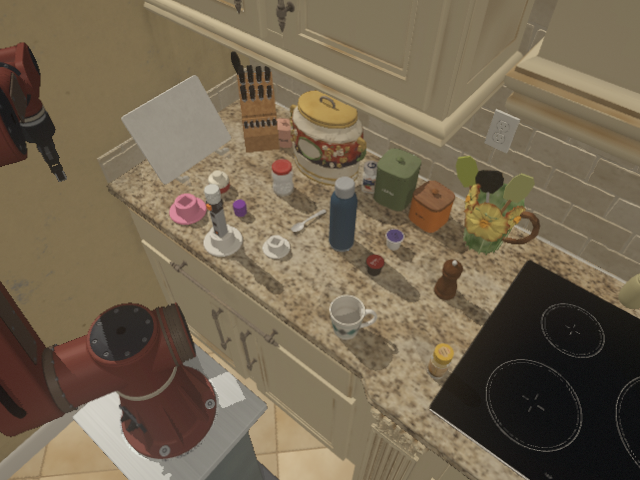

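View pics/top0.png

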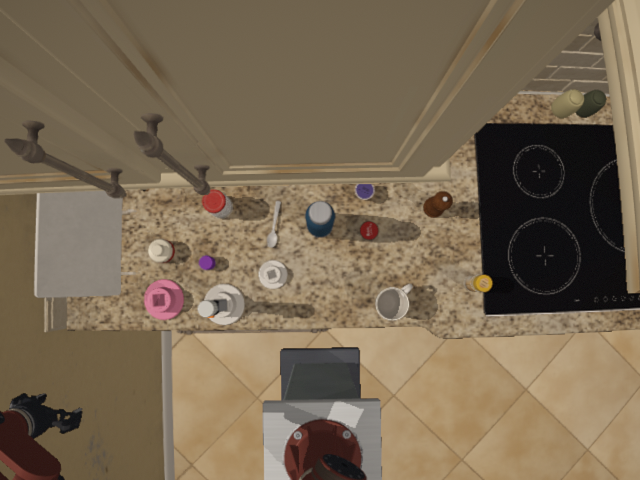

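Run:
```python
from h import *
a=load('scene0.png')['image'][150:270,150:310,::-1];b=load('top0.png')['image'][230:340,130:300,::-1]
cv2.imwrite('pics/c1.png',cv2.resize(a,None,fx=5,fy=5,interpolation=cv2.INTER_CUBIC))
cv2.imwrite('pics/c2.png',cv2.resize(b,None,fx=4.5,fy=4.5,interpolation=cv2.INTER_CUBIC))
```

```text
(no output)
```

View pics/c1.png

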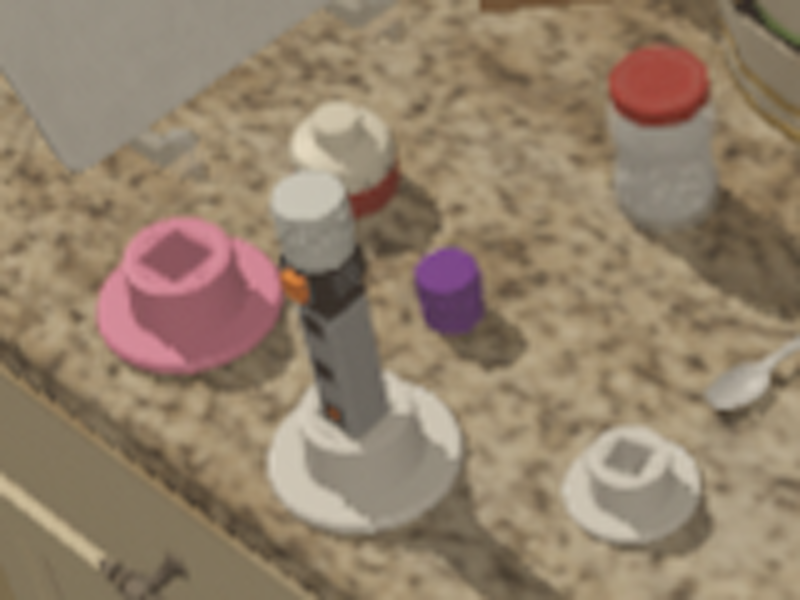

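View pics/c2.png

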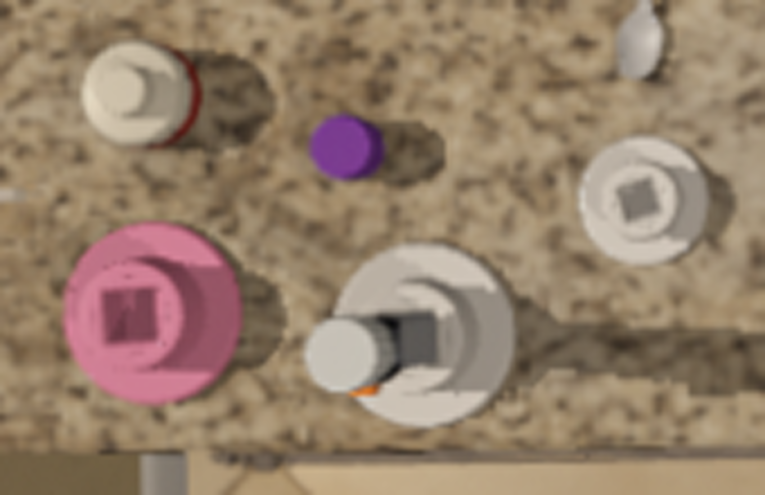

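Run:
```python
from h import *
c=load('top0.png'); s=load('scene0.png')
def circ(c,roi,mask,z,nm):
    u0,v0,u1,v1=roi; m=np.zeros(mask.shape,np.uint8); m[v0:v1,u0:u1]=mask[v0:v1,u0:u1]
    n,l,st,ce=cv2.connectedComponentsWithStats(m); i=1+np.argmax(st[1:,4]); ctr=max(cv2.findContours((l==i).astype(np.uint8),0,1)[0],key=cv2.contourArea)
    P=np.array([onz(c,*p[0],z)[:2] for p in cv2.convexHull(ctr)]).astype(np.float32)
    print(nm,ce[i],st[i],cv2.minEnclosingCircle(P*1000),cv2.fitEllipse(P*1000) if len(P)>4 else '')
# depth based world pts
def pts(c,roi):
    u0,v0,u1,v1=roi; o=[]
    for v in range(v0,v1):
        for u in range(u0,u1):
            if c['depth'][v,u]>0:o.append(np.r_[dep(c,u,v),u,v,c['image'][v,u]])
    return np.array(o)
for nm,cc,roi in(('top',c,(190,275,260,335)),('scene',s,(190,170,260,270))):
    P=pts(cc,roi); 
    print(nm)
    for lo,hi in((.19,.225),(.18,.21),(.15,.177),(.06,.14),(.04,.05),(.005,.015)):
        m=(P[:,2]>lo)&(P[:,2]<hi); Q=P[m]
        if len(Q): print(lo,hi,len(Q),Q[:,:3].min(0).round(4),Q[:,:3].max(0).round(4),Q[:,2].mean().round(4))
hsv=cv2.cvtColor(c['image'],cv2.COLOR_RGB2HSV)
P=pts(c,(190,275,260,335))
# foot ring top
Q=P[(P[:,2]>.004)&(P[:,2]<.016)];print(cv2.minEnclosingCircle((Q[:,:2]*1000).astype(np.float32)))
Q=P[(P[:,2]>.205)&(P[:,2]<.225)];print(cv2.minEnclosingCircle((Q[:,:2]*1000).astype(np.float32)),np.median(Q[:,2]))
# handle faces in scene
P=pts(s,(190,170,260,270)); Q=P[(P[:,2]>.06)&(P[:,2]<.145)]
print(cv2.minAreaRect((Q[:,:2]*1000).astype(np.float32)))
np.save('pics/hand.npy',P)
im=np.zeros((400,400,3),np.uint8)
x0,y0=np.median(Q[:,0]),np.median(Q[:,1])
for q in Q: cv2.circle(im,(int(200-(q[1]-y0)*5000),int(200-(q[0]-x0)*5000)),2,[int(t) for t in q[[7,6,5]]],-1)
print(x0,y0);cv2.imwrite('pics/plan.png',im)
h2=cv2.cvtColor(s['image'],cv2.COLOR_RGB2HSV)
for nm,cc,h in(('top',c,hsv),('scene',s,h2)):
    m=((h[...,0]<14)&(h[...,0]>5)&(h[...,1]>190)&(h[...,2]>140)).astype(np.uint8)
    n,l,st,ce=cv2.connectedComponentsWithStats(m)
    for i in range(1,n):
        if 180<ce[i][0]<260 and 160<ce[i][1]<340: print(nm,st[i],ce[i])
```

```text
top
0.19 0.225 248 [0.4    0.2396 0.1901] [0.4376 0.2759 0.2196] 0.2126
0.18 0.21 52 [0.4    0.2396 0.18  ] [0.4375 0.2676 0.2097] 0.1968
0.15 0.177 44 [0.3958 0.2409 0.1559] [0.436  0.2626 0.1762] 0.1682
0.06 0.14 81 [0.4051 0.2434 0.0606] [0.4348 0.2645 0.1388] 0.0986
0.04 0.05 245 [0.3889 0.2263 0.0401] [0.4517 0.2868 0.0499] 0.045
0.005 0.015 624 [0.3558 0.1607 0.005 ] [0.4957 0.352  0.015 ] 0.0088
scene
0.19 0.225 234 [0.3969 0.2386 0.1902] [0.4357 0.2786 0.2206] 0.2099
0.18 0.21 121 [0.3969 0.2386 0.1803] [0.4339 0.2753 0.2098] 0.1958
0.15 0.177 115 [0.3919 0.2391 0.1512] [0.436  0.2759 0.1769] 0.1678
0.06 0.14 328 [0.4006 0.2412 0.0601] [0.5778 0.4389 0.1398] 0.0958
0.04 0.05 441 [0.3843 0.2258 0.0401] [0.5952 0.4908 0.05  ] 0.0454
0.005 0.015 1019 [0.3505 0.1118 0.005 ] [0.6979 0.5572 0.015 ] 0.0091
((426.22222900390625, 256.5499572753906), 117.8833999633789)
((419.3583068847656, 257.5002136230469), 19.31367301940918) 0.21469561461446562
((490.0351867675781, 337.531982421875), (258.21160888671875, 38.32474136352539), 47.05624771118164)
0.41115768901325617 0.2481839528529447
top [211 316   2   1   2] [211.5 316. ]
```

View pics/plan.png

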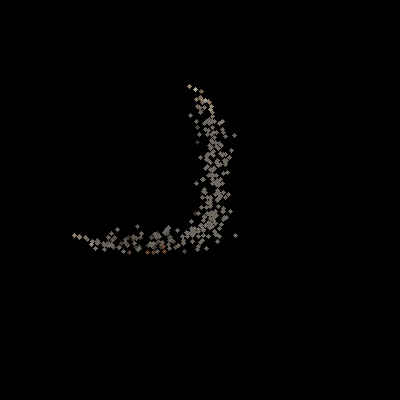

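Run:
```python
from h import *
P=np.load('pics/hand.npy');Q=P[(P[:,2]>.06)&(P[:,2]<.148)&(P[:,0]<.45)&(P[:,1]<.3)]
th0=0
from scipy.optimize import minimize,least_squares
# two-plane robust fit: -x' face and -y' face of 30mm square center (cx,cy), yaw
def res(p,Q=Q):
    d=Q[:,:2]-p[:2];c,s=np.cos(p[2]),np.sin(p[2])
    a=d[:,0]*c+d[:,1]*s; b=-d[:,0]*s+d[:,1]*c
    return np.maximum(np.abs(a),np.abs(b))-.015
for y0 in(-.3,-.1,0,.1,.3):
    r=least_squares(res,[.418,.257,y0],loss='soft_l1',f_scale=.001);print(r.x,np.degrees(r.x[2]),r.cost,len(Q))
c=load('top0.png');s=load('scene0.png')
# socket rim/foot circle: white/low saturation foot in top
def tri(uv1,uv2):
    o1,d1=ray(c,*uv1);o2,d2=ray(s,*uv2)
    A=np.c_[d1,-d2];t=np.linalg.lstsq(A,o2-o1,rcond=None)[0];p,q=o1+d1*t[0],o2+d2*t[1];return (p+q)/2,np.linalg.norm(p-q)
# cap top circle pixel centres by depth mask
for nm,cc,roi in(('top',c,(190,275,260,335)),('scene',s,(190,160,260,230))):
    m=np.zeros(cc['depth'].shape,np.uint8)
    for v in range(roi[1],roi[3]):
        for u in range(roi[0],roi[2]):
            z=dep(cc,u,v)[2]
            if .210<z<.225:m[v,u]=255
    k=max(cv2.findContours(m,0,1)[0],key=cv2.contourArea)
    H=np.array([onz(cc,*p[0],.2155)[:2] for p in k]).astype(np.float32)*1000
    print(nm,cv2.minEnclosingCircle(H),H.mean(0))
Qf=[]
for nm,cc,roi in(('top',c,(195,278,256,328)),):
    hs=cv2.cvtColor(cc['image'],cv2.COLOR_RGB2HSV)
    pts=[]
    for v in range(roi[1],roi[3]):
        for u in range(roi[0],roi[2]):
            p=dep(cc,u,v)
            if .006<p[2]<.016 and np.hypot(p[0]-.42,p[1]-.257)<.075: pts.append(p[:2]*1000)
    pts=np.array(pts,np.float32);print(cv2.minEnclosingCircle(pts),len(pts))
```

```text
[0.41808406 0.26066844 0.06706645] 3.8426247260177444 0.00021205988394088277 315
[0.41808406 0.26066844 0.06706645] 3.8426247134285534 0.00021205988394152245 315
[0.41808406 0.26066844 0.06706641] 3.8426220614992808 0.00021205988407627875 315
[0.41813121 0.26064247 0.08225992] 4.71314616343886 0.00021245492110047613 315
[0.41813121 0.26064247 0.08225992] 4.713146153211393 0.000212454921100476 315
top ((419.93115234375, 257.2858581542969), 19.324295043945312) [419.30234 257.29803]
scene ((416.6936950683594, 257.01470947265625), 22.102739334106445) [415.58392 257.1366 ]
((415.6340637207031, 251.86175537109375), 63.218807220458984) 551
```

Run:
```python
from h import *
c=load('top0.png');s=load('scene0.png')
for n,cc,L in(('board',c,[(45,200),(80,245),(115,290)]),('cabinet',c,[(150,180),(300,182),(440,178),(300,160),(200,185),(120,195),(150,140)]),('small caddy',c,[(272,274)]),('flask top',c,[(320,212)]),('mug',c,[(378,303),(408,290)]),('edge',c,[(300,328),(330,322)]),('spoon',c,[(271,245)]),('place',c,[(330,290),(330,280)])):
    for p in L: print(n,p,dep(cc,*p).round(3))
```

```text
board (45, 200) [0.68  0.657 0.211]
board (80, 245) [0.576 0.603 0.134]
board (115, 290) [0.46  0.549 0.042]
cabinet (150, 180) [0.639 0.264 0.557]
cabinet (300, 182) [0.643 0.029 0.495]
cabinet (440, 178) [ 0.645 -0.207  0.499]
cabinet (300, 160) [0.649 0.025 0.615]
cabinet (200, 185) [0.606 0.157 0.661]
cabinet (120, 195) [0.603 0.281 0.629]
cabinet (150, 140) [0.61  0.157 0.851]
small caddy (272, 274) [0.497 0.125 0.007]
flask top (320, 212) [ 0.629 -0.006  0.239]
mug (378, 303) [ 0.413 -0.159  0.003]
mug (408, 290) [ 0.448 -0.226  0.086]
edge (300, 328) [ 0.35   0.053 -0.004]
edge (330, 322) [ 0.365 -0.029  0.001]
spoon (271, 245) [0.577 0.128 0.003]
place (330, 290) [ 0.451 -0.031  0.002]
place (330, 280) [ 0.478 -0.031 -0.001]
```

apply_moves(
  motion=[
    [0, 0, 0, 60, 0, 0, 0],
    [0, 50, -50, 60, 0, 0, 0.5],
    [0, 85, -100, 60, 0, 0, 1],
    [0, 115, -150, 60, 0, 0, 1.5],
    [0, 145, -200, 60, 0, 0, 2],
    [0, 175, -250, 60, 0, 0, 2.3],
    [0, 200, -300, 60, 0, 0, 2.3],
    [0, 217, -334, 60, 0, 0, 2.3],
    [0, 217, -334, 60, 0, 0, 2.3],
    [0, 217, -334, 60, 0, 0, 2.3],
  ],
  newtons=20,
)

```text
t: 1.35
position: [0.4184, 0.2578, 0.291]
tcp_rot: [[-0.072, -0.001, -0.997], [0.997, 0.0, -0.072], [0.0, -1.0, 0.001]]
force: [0.5, 0.5, 0.3]
gripper_width: 0.0856
```

Run:
```python
from h import *
c=cam('scene','s1.png');s=arm.get_state();print(s['position'],s['tcp_rot'],s['q'])
cv2.imwrite('pics/c3.png',cv2.resize(c['image'][100:270,120:320,::-1],None,fx=3.5,fy=3.5))
```

```text
[0.41827148 0.25815878 0.29098928] [[-7.32931706e-02 -7.93129722e-04 -9.97310123e-01]
 [ 9.97310386e-01  2.65529217e-04 -7.32934011e-02]
 [ 3.22946151e-04 -9.99999650e-01  7.71535031e-04]] [ 4.09723552e-01 -1.18896059e-01  1.85105105e+00  5.66805809e-04
  1.41005939e+00 -1.23452274e+00]
```

View pics/c3.png

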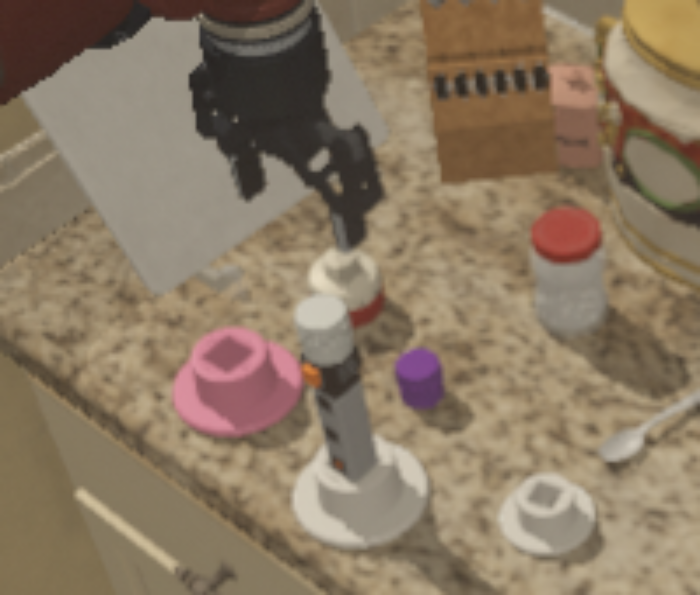

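apply_moves(
  motion=[
    [0, 1, 0, -50, 0, 0, 0],
    [0, 1, 0, -90, 0, 0, 0],
    [0, 1, 0, -108, 0, 0, 0],
    [0, 1, 0, -108, 0, 0, 0],
    [0.3, 1, 0, -108, 0, 0, 0],
    [0.6, 1, 0, -108, 0, 0, 0],
    [0.8, 1, 0, -108, 0, 0, 0],
    [1, 1, 0, -108, 0, 0, 0],
    [1, 1, 0, -108, 0, 0, 0],
    [1, 1, 0, -108, 0, 0, 0],
  ],
  newtons=20,
)

```text
t: 2.65
position: [0.4209, 0.2582, 0.1849]
tcp_rot: [[-0.072, 0.003, -0.997], [0.997, 0.002, -0.072], [0.002, -1.0, -0.003]]
force: [-1.2, 0.5, 6.8]
gripper_width: 0.037
```

Run:
```python
from h import *
c=cam('scene','s2.png');s=arm.get_state();print(s['position'],s['gripper_width'],s['force'])
cv2.imwrite('pics/c4.png',cv2.resize(c['image'][130:270,140:300,::-1],None,fx=4,fy=4))
```

```text
[0.4209289  0.25818404 0.18495014] 0.03752819279684349 [-0.42377336  0.55440496  5.25294402]
```

View pics/c4.png

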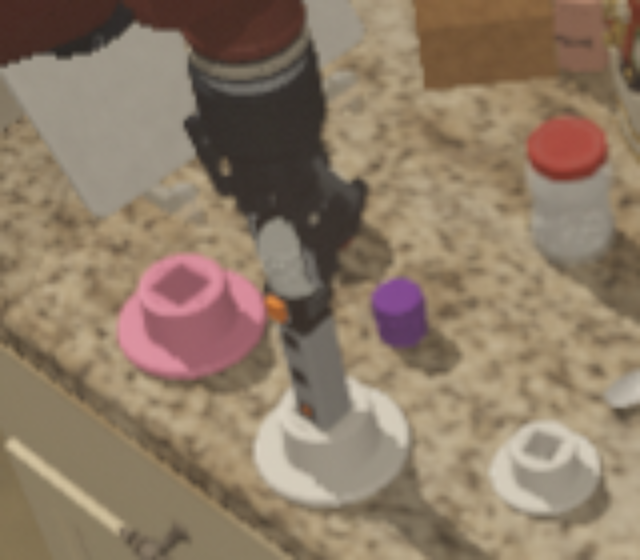

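apply_moves(
  motion=[
    [1, 0, 0, 25, 0, 0, 0],
    [1, 0, 0, 55, 0, 0, 0],
    [1, 0, 0, 80, 0, 0, 0],
    [1, 3, -40, 80, 0, 0, 0],
    [1, 6, -90, 80, 0, 0, 0],
    [1, 9, -140, 80, 0, 0, 0],
    [1, 12, -190, 80, 0, 0, 0],
    [1, 16, -240, 80, 0, 0, 0],
    [1, 19, -288, 80, 0, 0, 0],
    [1, 19, -288, 60, 0, 0, 0],
    [1, 19, -288, 40, 0, 0, 0],
    [1, 19, -288, 40, 0, 0, 0],
  ],
)

```text
t: 4.2
position: [0.4368, -0.0304, 0.221]
tcp_rot: [[-0.072, -0.005, -0.997], [0.997, 0.001, -0.072], [0.001, -1.0, 0.005]]
force: [-0.4, 0.7, -0.7]
gripper_width: 0.0374
```

Run:
```python
from h import *
c=cam('scene','s3.png');s=arm.get_state();print(s['position'],s['gripper_width'],s['force'])
cv2.imwrite('pics/c5.png',c['image'][...,::-1])
```

```text
[ 0.4378419  -0.03041893  0.22234607] 0.037373617348022206 [ 0.02328711 -0.5055243   0.36805194]
```

View pics/c5.png

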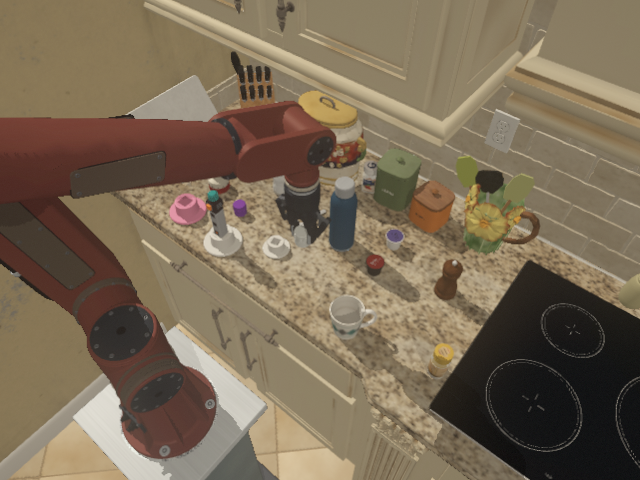

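Run:
```python
from h import *
c=load('s3.png')
for p in[(315,145),(325,145),(333,140),(320,165),(300,180),(300,200),(320,225),(300,235),(290,215),(343,185),(352,190)]: print(p,dep(c,*p).round(3))
```

```text
(315, 145) [ 0.412 -0.085  0.548]
(325, 145) [ 0.433 -0.091  0.538]
(333, 140) [ 0.453 -0.093  0.538]
(320, 165) [ 0.426 -0.085  0.492]
(300, 180) [ 0.411 -0.048  0.442]
(300, 200) [ 0.408 -0.049  0.388]
(320, 225) [ 0.43  -0.084  0.317]
(300, 235) [ 0.422 -0.033  0.252]
(290, 215) [ 0.421 -0.007  0.303]
(343, 185) [ 0.622 -0.004  0.239]
(352, 190) [ 0.625 -0.03   0.236]
```

apply_moves(
  motion=[
    [1, 2, 0, -50, 0, 0, 0],
    [1, 2, 0, -100, 0, 0, 0],
    [1, 2, 0, -150, 0, 0, 0],
    [1, 2, 0, -185, 0, 0, 0],
    [1, 2, 0, -200, 0, 0, 0],
    [1, 2, 0, -208, 0, 0, 0],
    [1, 2, 0, -213, 0, 0, 0],
    [1, 2, 0, -213, 0, 0, 0],
    [1, 2, 0, -213, 0, 0, 0],
  ],
)

```text
t: 5.38
position: [0.4417, -0.0307, 0.0112]
tcp_rot: [[-0.073, 0.002, -0.997], [0.997, -0.0, -0.073], [-0.001, -1.0, -0.002]]
force: [0.1, 0.0, -0.9]
gripper_width: 0.0374
```

Run:
```python
from h import *
c=cam('scene','s4.png');s=arm.get_state();print(s['position'],s['gripper_width'],s['force'])
cv2.imwrite('pics/c6.png',cv2.resize(c['image'][170:300,220:400,::-1],None,fx=4,fy=4))
```

```text
[ 0.44159511 -0.03062816  0.0111116 ] 0.03723979350942858 [ 1.0189276   0.13494992 -0.49583813]
```

View pics/c6.png

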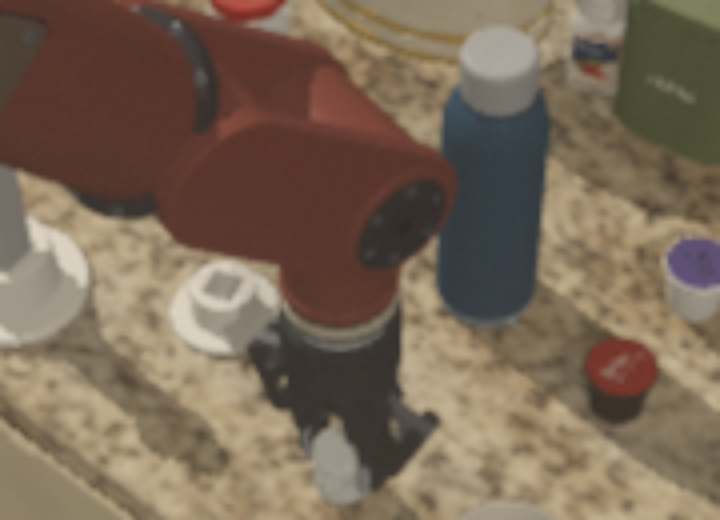

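apply_moves(
  motion=[
    [1, 0, 0, -1, 0, 0, 0],
    [1, 0, 0, -2, 0, 0, 0],
    [1, 0, 0, -3, 0, 0, 0],
    [1, 0, 0, -3, 0, 0, 0],
  ],
)

```text
t: 5.92
position: [0.441, -0.0305, 0.0077]
tcp_rot: [[-0.073, -0.0, -0.997], [0.997, 0.0, -0.073], [0.0, -1.0, 0.0]]
force: [-0.7, -0.5, 4.9]
gripper_width: 0.037
```

apply_moves(
  motion=[
    [0.4, 0, 0, -2, 0, 0, 0],
    [0.2, 0, 0, -2, 0, 0, 0],
    [0, 0, 0, -2, 0, 0, 0],
    [0, 0, 0, -2, 0, 0, 0],
    [0, 0, 0, -2, 0, 0, 0],
    [0, 0, 0, 30, 0, 0, 0],
    [0, 0, 0, 80, 0, 0, 0],
    [0, 0, 0, 130, 0, 0, 0],
    [0, 0, 0, 180, 0, 0, 0],
    [0, 0, 0, 230, 0, 0, 0],
    [0, 0, 30, 280, 0, 0, 0],
    [0, 0, 30, 280, 0, 0, 0],
  ],
)

```text
t: 7.42
position: [0.4437, 0.0002, 0.2929]
tcp_rot: [[-0.075, 0.011, -0.997], [0.997, -0.001, -0.075], [-0.002, -1.0, -0.011]]
force: [0.5, 0.0, -1.6]
gripper_width: 0.0853
```

Run:
```python
from h import *
c=cam('scene','s5.png');s=arm.get_state();print(s['position'],s['gripper_width'],s['force'])
cv2.imwrite('pics/c7.png',cv2.resize(c['image'][130:330,170:420,::-1],None,fx=3,fy=3))
```

```text
[ 4.42121597e-01 -1.43817763e-04  2.89865468e-01] 0.08553299344192836 [ 0.0654449  -0.74472686 -0.71755899]
```

View pics/c7.png

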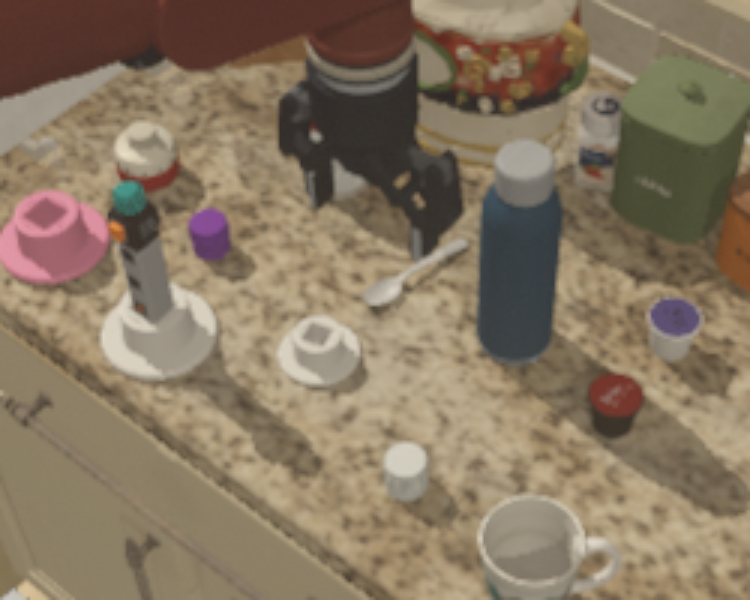

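Run:
```python
from h import *
c=load('s5.png');h=cv2.cvtColor(c['image'],cv2.COLOR_RGB2HSV)
m=((h[...,0]>75)&(h[...,0]<100)&(h[...,1]>120)&(h[...,2]>50)).astype(np.uint8)
m[:, :195]=0;m[:,235:]=0;m[:180]=0;m[220:]=0
ys,xs=np.nonzero(m);print(xs.min(),xs.max(),ys.min(),ys.max(),len(xs))
W=np.array([dep(c,u,v) for u,v in zip(xs,ys)]);T=W[W[:,2]>.198]
print(np.median(T,0),len(T),T.mean(0), W[:,2].max())
print(cv2.minEnclosingCircle((T[:,:2]*1000).astype(np.float32)))
ys,xs=np.nonzero(((h[...,0]<16)&(h[...,0]>4)&(h[...,1]>150)&(h[...,2]>120)).astype(np.uint8)*((np.arange(640)[None]>190)&(np.arange(640)[None]<240)&(np.arange(480)[:,None]>190)&(np.arange(480)[:,None]<240)))
for u,v in zip(xs,ys): print(u,v,dep(c,u,v).round(4))
t=cam('top','t5.png')
cv2.imwrite('pics/c8.png',cv2.resize(t['image'][220:345,130:350,::-1],None,fx=3.5,fy=3.5))
```

```text
208 215 191 195 31
[0.4158375  0.26076561 0.20243484] 31 [0.41616673 0.26117674 0.20191661] 0.20578985151961282
((416.8954162597656, 261.7510986328125), 10.247273445129395)
207 204 [0.3977 0.265  0.1736]
208 204 [0.3998 0.2638 0.1727]
206 205 [0.3947 0.2661 0.1716]
207 205 [0.3951 0.2621 0.174 ]
208 205 [0.3961 0.2592 0.1751]
209 205 [0.3979 0.2574 0.1748]
210 205 [0.3997 0.2557 0.1745]
207 206 [0.3959 0.2645 0.1678]
208 206 [0.3959 0.26   0.1709]
209 206 [0.3957 0.2552 0.1743]
210 206 [0.3999 0.257  0.1696]
207 207 [0.3929 0.261  0.1689]
208 207 [0.3946 0.259  0.1689]
209 207 [0.395  0.2552 0.1711]
210 207 [0.3967 0.2532 0.1711]
207 208 [0.3937 0.2633 0.1629]
208 208 [0.3934 0.2583 0.1665]
209 208 [0.3924 0.2523 0.1715]
210 208 [0.3959 0.2531 0.168 ]
211 208 [0.3985 0.2525 0.1663]
208 209 [0.3921 0.2574 0.1644]
209 209 [0.394  0.2558 0.1639]
210 209 [0.3959 0.2541 0.1636]
```

View pics/c8.png

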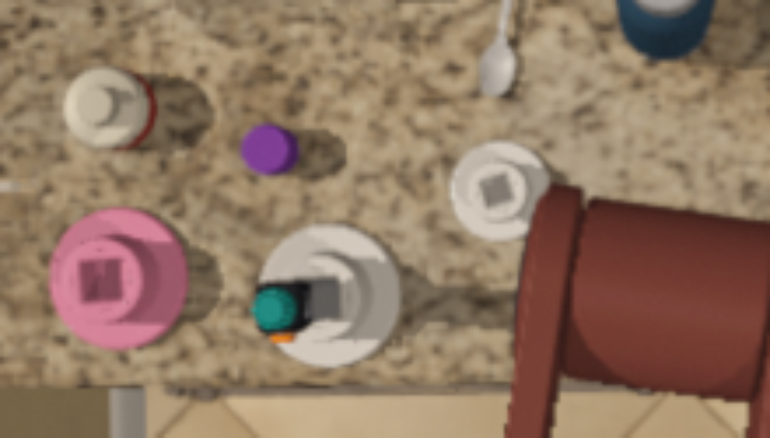

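Run:
```python
from h import *
t=load('t5.png');h=cv2.cvtColor(t['image'],cv2.COLOR_RGB2HSV)
R=np.zeros(h.shape[:2],bool);R[295:325,195:230]=1
m=R&(h[...,0]>75)&(h[...,0]<100)&(h[...,1]>110)&(h[...,2]>40)
ys,xs=np.nonzero(m);k=cv2.findContours(m.astype(np.uint8),0,1)[0];k=max(k,key=cv2.contourArea)
P=np.array([onz(t,*p[0],.201)[:2]*1000 for p in k],np.float32);print(len(xs),cv2.minEnclosingCircle(P),onz(t,xs.mean(),ys.mean(),.201))
m=R&(h[...,0]<18)&(h[...,0]>4)&(h[...,1]>140)&(h[...,2]>120)
ys,xs=np.nonzero(m);print(list(zip(xs,ys)))
for u,v in zip(xs,ys):print(u,v,onz(t,u,v,.17).round(4),dep(t,u,v).round(4))
# handle right (-y) face bottom/rim socket edges: pale-dark quad
m=R
```

```text
128 ((418.823486328125, 255.31813049316406), 14.793339729309082) [0.41918082 0.2549804  0.201     ]
[(np.int64(208), np.int64(315)), (np.int64(211), np.int64(315)), (np.int64(212), np.int64(315)), (np.int64(213), np.int64(315)), (np.int64(207), np.int64(316)), (np.int64(208), np.int64(316)), (np.int64(209), np.int64(316)), (np.int64(210), np.int64(316)), (np.int64(211), np.int64(316)), (np.int64(212), np.int64(316)), (np.int64(213), np.int64(316)), (np.int64(208), np.int64(317)), (np.int64(209), np.int64(317)), (np.int64(210), np.int64(317)), (np.int64(211), np.int64(317)), (np.int64(212), np.int64(317))]
208 315 [0.4006 0.2629 0.17  ] [0.4007 0.2626 0.1713]
211 315 [0.4006 0.2557 0.17  ] [0.4009 0.2546 0.1746]
212 315 [0.4005 0.2533 0.17  ] [0.4006 0.2529 0.1716]
213 315 [0.4005 0.2509 0.17  ] [0.4    0.2526 0.1626]
207 316 [0.3983 0.2653 0.17  ] [3.861e-01 3.059e-01 1.000e-04]
208 316 [0.3983 0.2629 0.17  ] [0.3985 0.2623 0.1726]
209 316 [0.3983 0.2605 0.17  ] [0.3986 0.2595 0.1741]
210 316 [0.3982 0.2581 0.17  ] [0.3983 0.258  0.1703]
211 316 [0.3982 0.2557 0.17  ] [0.3982 0.2556 0.1704]
212 316 [0.3982 0.2533 0.17  ] [0.3984 0.2525 0.1734]
213 316 [0.3982 0.2509 0.17  ] [0.3983 0.2506 0.1716]
208 317 [0.3959 0.2629 0.17  ] [0.3961 0.2623 0.1725]
209 317 [0.3959 0.2605 0.17  ] [0.3958 0.2607 0.1691]
210 317 [0.3959 0.2581 0.17  ] [0.3961 0.2573 0.1734]
211 317 [0.3959 0.2557 0.17  ] [0.396  0.2552 0.1722]
212 317 [0.3958 0.2533 0.17  ] [0.3959 0.2532 0.1704]
```

apply_moves(
  motion=[
    [0, -2, 30, 0, 0, 0, -0.9],
    [0, -4, 60, 0, 0, 0, -1.8],
    [0, -7, 90, 0, 0, 0, -2.7],
    [0, -10, 120, 0, 0, 0, -3.6],
    [0, -13, 150, 0, 0, 0, -4.5],
    [0, -16, 180, 0, 0, 0, -5.4],
    [0, -19, 210, 0, 0, 0, -6.3],
    [0, -21, 235, 0, 0, 0, -7.2],
    [0, -22, 257, 0, 0, 0, -8.1],
    [0, -22, 257, 0, 0, 0, -9.1],
    [0, -22, 257, 0, 0, 0, -9.1],
    [0, -22, 257, 0, 0, 0, -9.1],
  ],
)

```text
t: 9.02
position: [0.4183, 0.2558, 0.2858]
tcp_rot: [[0.998, -0.002, -0.057], [0.057, -0.001, 0.998], [-0.002, -1.0, -0.001]]
force: [-0.3, 0.2, -0.1]
gripper_width: 0.0855
```

apply_moves(
  motion=[
    [0, 1, 1, -40, 0, 0, 0],
    [0, 1, 1, -80, 0, 0, 0],
    [0, 1, 1, -115, 0, 0, 0],
    [0, 1, 1, -135, 0, 0, 0],
    [0, 1, 1, -145, 0, 0, 0],
    [0, 1, 1, -145, 0, 0, 0],
  ],
)

```text
t: 9.78
position: [0.4195, 0.2571, 0.1418]
tcp_rot: [[0.998, -0.001, -0.055], [0.055, -0.001, 0.998], [-0.001, -1.0, -0.0]]
force: [-0.5, 0.3, 0.3]
gripper_width: 0.0853
```

Run:
```python
from h import *
c=cam('scene','s6.png');s=arm.get_state();print(s['position'],s['gripper_width'],s['force'])
cv2.imwrite('pics/c9.png',cv2.resize(c['image'][130:270,140:300,::-1],None,fx=4,fy=4))
```

```text
[0.42018347 0.25749437 0.14272391] 0.08530107679656944 [-0.03653556 -0.15625911  0.73960009]
```

View pics/c9.png

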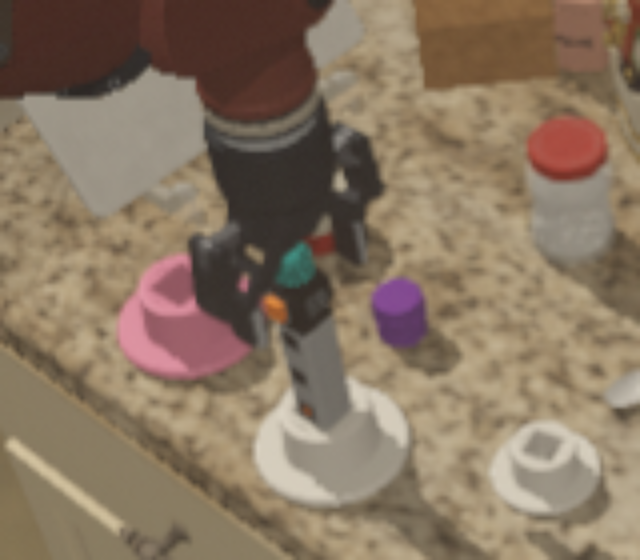

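apply_moves(
  motion=[
    [0.3, 0, 0, 0, 0, 0, 0],
    [0.6, 0, 0, 0, 0, 0, 0],
    [1, 0, 0, 0, 0, 0, 0],
    [1, 0, 0, 0, 0, 0, 0],
    [1, 0, 0, 0, 0, 0, 0],
    [1, 0, 0, 0, 0, 0, 0],
  ],
  newtons=35,
)

```text
t: 10.58
position: [0.42, 0.2578, 0.1434]
tcp_rot: [[0.998, 0.0, -0.055], [0.055, 0.0, 0.998], [0.0, -1.0, 0.0]]
force: [-2.2, -1.0, 6.9]
gripper_width: 0.0358
```

Run:
```python
from h import *
c=cam('scene','s7.png');s=arm.get_state();print(s['position'],s['gripper_width'],s['force'])
cv2.imwrite('pics/c10.png',cv2.resize(c['image'][130:270,140:300,::-1],None,fx=4,fy=4))
```

```text
[0.41996667 0.25777741 0.14339238] 0.03583039390398818 [-1.94361021 -0.50991943  6.22416372]
```

View pics/c10.png

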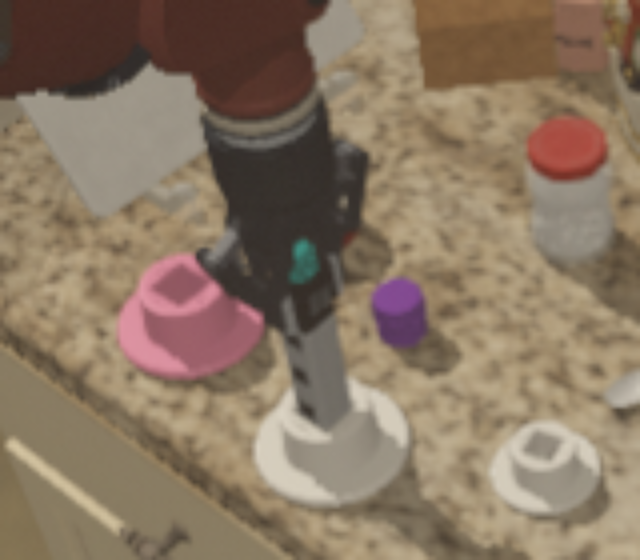

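apply_moves(
  motion=[
    [1, 0, 0, 6, 0, 0, 0],
    [1, 0, 0, 16, 0, 0, 0],
    [1, 0, 0, 26, 0, 0, 0],
    [1, 0, 0, 36, 0, 0, 0],
    [1, 0, 0, 46, 0, 0, 0],
    [1, 0, 0, 56, 0, 0, 0],
    [1, 0, 0, 64, 0, 0, 0],
    [1, 0, 0, 70, 0, 0, 0],
    [1, 0, 0, 73, 0, 0, 0],
    [1, 0, 0, 73, 0, 0, 0],
    [1, 0, 0, 73, 0, 0, 0],
  ],
)

```text
t: 12.0
position: [0.4202, 0.2577, 0.2158]
tcp_rot: [[0.998, 0.001, -0.055], [0.055, 0.0, 0.998], [0.001, -1.0, 0.0]]
force: [1.4, 1.0, 0.7]
gripper_width: 0.0356
```

Run:
```python
from h import *
c=cam('scene','s8.png');s=arm.get_state();print(s['position'],s['gripper_width'],s['force'])
cv2.imwrite('pics/c11.png',cv2.resize(c['image'][130:270,140:300,::-1],None,fx=4,fy=4))
```

```text
[0.42020542 0.25770215 0.21567529] 0.03554420645332782 [1.36464083 0.95228433 0.1297986 ]
```

View pics/c11.png

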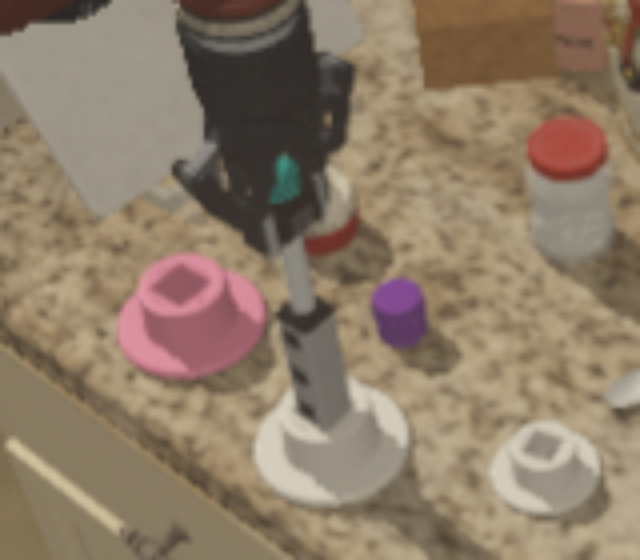

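apply_moves(
  motion=[
    [0.3, 0, 0, 0, 0, 0, 0],
    [0, 0, 0, 0, 0, 0, 0],
    [0, 0, 0, 0, 0, 0, 0],
    [0, 0, 0, 0, 0, 0, 0],
    [0, 0, 0, 0, 0, 0, 0],
  ],
)

```text
t: 12.68
position: [0.4197, 0.2575, 0.2153]
tcp_rot: [[0.998, -0.0, -0.055], [0.055, -0.0, 0.998], [-0.0, -1.0, -0.0]]
force: [-0.7, 0.0, 0.0]
gripper_width: 0.0855
```

Run:
```python
from h import *
c=cam('scene','s9.png');s=arm.get_state();print(s['position'],s['gripper_width'],s['force'])
cv2.imwrite('pics/c12.png',cv2.resize(c['image'][150:260,170:260,::-1],None,fx=5,fy=5))
```

```text
[0.41977297 0.25752426 0.21531237] 0.08533326833168238 [-0.21834814 -0.76243346 -0.24875869]
```

View pics/c12.png

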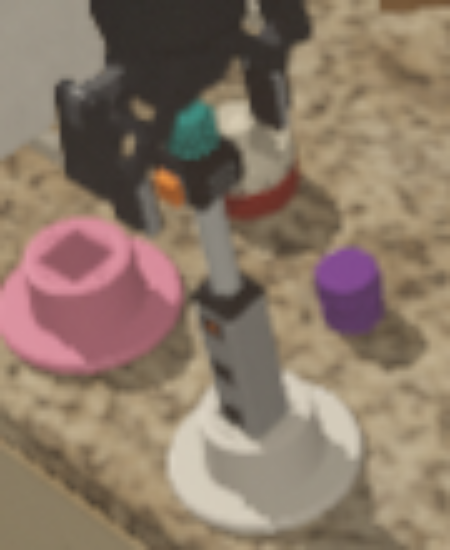

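apply_moves(
  motion=[
    [0, 0, 0, 0, 0, 0, 1],
    [0, 0, 0, 0, 0, 0, 2],
    [0, 0, 0, 0, 0, 0, 3],
    [0, 0, 0, 0, 0, 0, 4],
    [0, 0, 0, 0, 0, 0, 5],
    [0, 0, 0, 0, 0, 0, 6],
    [0, 0, 0, 0, 0, 0, 7],
    [0, 0, 0, 0, 0, 0, 8],
    [0, 0, 0, 0, 0, 0, 9],
    [0, 0, 0, 0, 0, 0, 9],
    [0, 0, 0, 0, 0, 0, 9],
  ],
)

```text
t: 14.1
position: [0.4198, 0.2575, 0.2153]
tcp_rot: [[-0.053, 0.0, -0.999], [0.999, 0.0, -0.053], [0.0, -1.0, -0.0]]
force: [-0.4, 0.1, -0.3]
gripper_width: 0.0853
```

apply_moves(
  motion=[
    [0.3, 0, 0, 0, 0, 0, 0],
    [0.6, 0, 0, 0, 0, 0, 0],
    [1, 0, 0, 0, 0, 0, 0],
    [1, 0, 0, 0, 0, 0, 0],
    [1, 0, 0, 0, 0, 0, 0],
    [1, 0, 0, 0, 0, 0, 0],
  ],
  newtons=50,
)

```text
t: 14.85
position: [0.4198, 0.2576, 0.2153]
tcp_rot: [[-0.055, -0.0, -0.998], [0.998, 0.0, -0.055], [0.0, -1.0, 0.0]]
force: [0.8, -0.0, 0.3]
gripper_width: 0.0334
```

Run:
```python
from h import *
c=cam('scene','s10.png');s=arm.get_state();print(s['position'],s['gripper_width'],s['force'])
cv2.imwrite('pics/c13.png',cv2.resize(c['image'][150:260,170:260,::-1],None,fx=5,fy=5))
```

```text
[0.41979278 0.257631   0.21531222] 0.03282892932708551 [0.34810163 0.27925683 0.04422772]
```

View pics/c13.png

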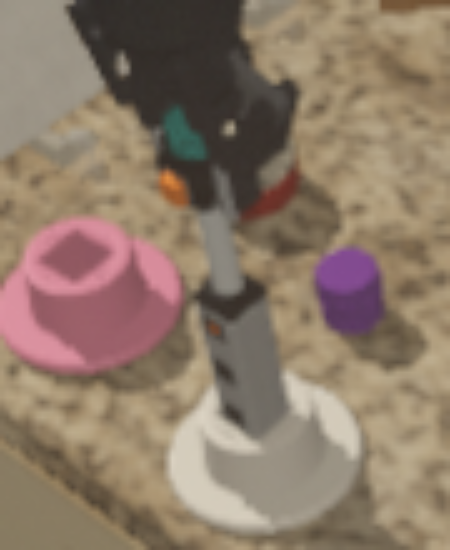

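Collar is held, with the button still proud and the orange pin still in the top window. Lifting.

apply_moves(
  motion=[
    [1, 0, 0, 4, 0, 0, 0],
    [1, 0, 0, 12, 0, 0, 0],
    [1, 0, 0, 22, 0, 0, 0],
    [1, 0, 0, 32, 0, 0, 0],
    [1, 0, 0, 42, 0, 0, 0],
    [1, 0, 0, 52, 0, 0, 0],
    [1, 0, 0, 62, 0, 0, 0],
    [1, 0, 0, 72, 0, 0, 0],
    [1, 0, 0, 77, 0, 0, 0],
    [1, 0, 0, 80, 0, 0, 0],
    [1, 0, 0, 80, 0, 0, 0],
    [1, 0, 0, 80, 0, 0, 0],
  ],
)

```text
t: 16.4
position: [0.4196, 0.2574, 0.2948]
tcp_rot: [[-0.055, -0.001, -0.998], [0.998, -0.0, -0.055], [-0.0, -1.0, 0.001]]
force: [-0.7, 0.1, -4.5]
gripper_width: 0.0331
```

Run:
```python
from h import *
c=cam('scene','s11.png');s=arm.get_state();print(s['position'],s['gripper_width'],s['force'],abs(s['qd']).max())
cv2.imwrite('pics/c14.png',cv2.resize(c['image'][110:350,130:410,::-1],None,fx=2.5,fy=2.5))
cv2.imwrite('pics/c15.png',cv2.resize(c['image'][130:260,160:270,::-1],None,fx=4.5,fy=4.5))
```

```text
[0.41954797 0.25742038 0.29479481] 0.033360522527896154 [ 0.03892533 -0.06864391 -5.15729657] 0.0028180926151647858
```

View pics/c14.png

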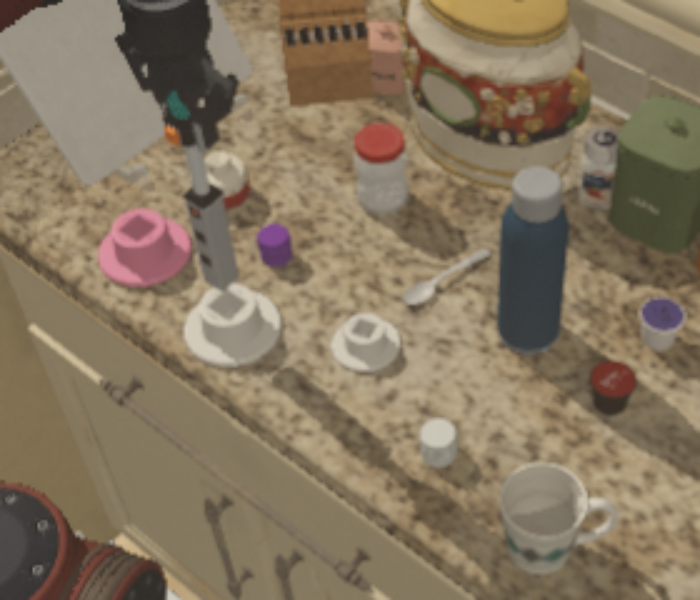

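View pics/c15.png

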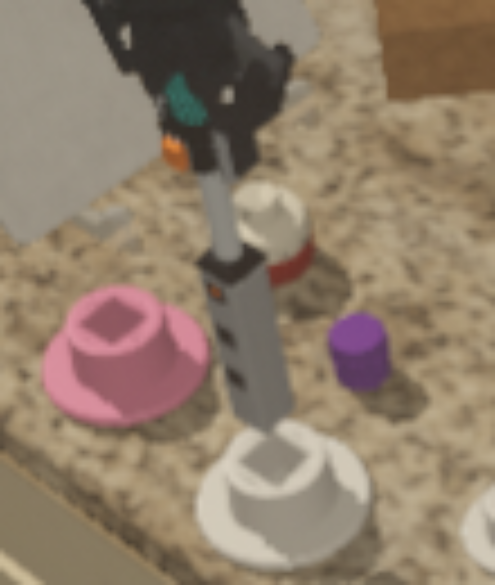

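```bash
python3 -c "
from h import *
print(workorder.hand_in())"
```

```text
the job is handed in; nothing more can be done
None
```

I completed the whole job in one attempt and handed it in at about 16.5 s of the 64 s allowed; the hand-in reports no verdict.

- **Cap:** I lifted it off and stood it open side down at about (0.44, -0.03), roughly 0.29 m from the caddy. The pictures after release show it upright and standing on its own.
- **Brush:** I pressed the button flush by gripping along brush x (opening 35.8 mm) and drew the neck out 72.3 mm by the tool reading. After release the button was proud, and the orange pin showed in the top window.
- **Lift:** I regripped along brush y (33 mm opening, 50 N) and raised the brush 79.5 mm, so the foot should be at about 89 mm against the 46 mm rim.
- **Last checks:** The force reading shows about 5 N hanging, the arm is still, and the brush is upright and clear of the caddy. The pin is still in the top window. No bystander looks moved in the last picture, judged by eye.

Two readings were slightly off: the opening reads about 33 mm on a 34 mm collar (35.5 to 35.8 on the 36 mm side). The depth views put the brush's position within 3 mm of each other and its turn between 0° and 5°, so I used 3°.

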